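# Try two stake sockets with a go pin and tray the undersize one

### The job

Two cast stake sockets look alike, but the sleeve inside one of them is undersize. Try them with the go pin from the wooden stand, feeling about inside the mouth because the sleeves lie a few millimetres off centre, until you find the socket it enters all the way to its shoulder; never bear down on a socket with more than about 45 N. Leave the pin standing fully home in that socket, which stays where it is on the mat, then set the other socket down upright, flat in the aluminium tray, without banging it down or disturbing the rest of the bench.

Things in the scene. Friction and masses are not known exactly. Their poses are not given: they have to be found in the camera images.
- gauge: Go pin, about 160 g, upright in the stand with its shoulder on the stand's top: steel pin 18 mm in diameter, 40 mm long, 0.5 mm bevel at the tip, below a square aluminium handle 34 x 34 x 52 mm whose flat underside is the shoulder. Origin at the centre of the tip, z up along the pin; handle from z = 40 to 92 mm, its flats square to x and y.
- stand: Light wooden block 60 x 60 x 44 mm fixed to the bench, with a loose round 23 mm hole through its centre in which the gauge stands. Origin at the centre of its underside.
- socket_1: One of two stake sockets that look alike, loose, about 0.5 kg: base flange 80 x 80 x 8 mm, on it a square grey column 44 x 44 mm reaching 60 mm height, sides parallel to the flange's. A round bore opens in the top. In one of the two sockets, either of them, the sleeve inside is undersize. Origin at the centre of the underside, z up, x and y along the sides.
- socket_2: The other stake socket: same outer form, size, weight and axes as socket_1.
- socket_1_mouth (a point): Centre of socket_1's mouth, level with its top face; axes as the socket's. The mouth is 27.5 mm wide through a 10 mm plate. From 18 mm below the top a loose trapped sleeve, lying 3 to 4 mm off centre in any direction, lines the bore. Good: its hole is 20.6 mm; once over it the pin drops 40 mm in to its shoulder. Undersize: 12.4 mm; the pin always stops 18 mm deep.
- socket_2_mouth (a point): Centre of socket_2's mouth, level with its top face; axes, mouth and depths as for socket_1.
- tray: Empty open aluminium tray fixed to the bench, 200 mm along its x, 160 mm along its y, walls 18 mm high and 3 mm thick, floor 3 mm thick. Origin at the centre of its underside.
- mat: Thin cork potting mat fixed flat on the bench, 240 mm (x) by 440 mm (y), 4 mm thick; the two sockets stand on it. Origin at the centre of its underside.
- small_pot: Bystander: small terracotta pot, 60 mm wide, 55 mm high, loose, among the task's things. Origin at the centre of its underside.
- tin: Bystander: closed tin, 54 mm wide, 60 mm high, loose, among the task's things. Origin at the centre of its underside.
- trowel: Bystander: trowel with a silicone handle, about 300 mm long and 70 mm wide, lying flat along its x on the far part of the bench. Origin under its middle.
- stakes: Bystander: trio of bamboo plant stakes 400 mm long tied side by side, lying along its x at the far side. Origin under the middle.
- sprayer: Bystander: white bottle, 68 mm wide, 170 mm high, loose at the right. Origin at the centre of its underside.
Things that resemble listed ones, but are neither listed nor needed, are in the scene too. What is shaped like the gauge but black or blue is not meant.

How it is judged:
By the outcome, as a careful person would: the job done as asked, in the order asked, and still so for the second after the job is handed in, with the robot touching nothing.
It also fails if it takes over 72 s, if anything falls off the work surface, if the arm or the gripper's body presses on something with over 40 N, if the wrist force passes 120 N, or if a joint passes its speed limit or range.

### The arm

A 6-joint arm with a two-finger parallel gripper is mounted at the origin on the work surface. World frame = base frame: x ahead of the robot, y to its left, z up, the work surface at z = 0. Lengths are in mm, angles in degrees, forces in N, time in s.
With the tool pointing down it reaches from about 300 to 850 mm from the base axis. Payload 4.2 kg.
Tool frame: the origin (TCP) lies at the very end of the fingers, on their centre line; the grasp point (between the pads) lies 19 mm behind it; z points along the fingers, y is the line along which they close (so a half turn about z gives the same grasp; the last joint's range is limited). The gripper opens to 91 mm and grips with 3 to 60 N. Pads are 32 mm wide; open, the fingers measure 118 mm over their backs; the gripper's body (76 mm by 178 mm) begins 60 mm behind the grasp point.
Start: joints at [-75.344, 18.312, 89.639, -0, 72.044, -1.146], TCP at [156.585, -553.285, 213.976] pointing down, gripper open.
Joint ranges: [-177.97, 177.97], [-48.28, 115.42], [12.27, 149.76], [-77.06, 257.06], [2.81, 150.46], [-146.56, 146.56]. Speed limits (degrees/s): [147.25, 147.25, 180, 180, 180, 180].

### API

Orientations are given as [roll, pitch, yaw] about the fixed x, y, z axes, in that order (R = Rz(yaw) Ry(pitch) Rx(roll)).
In Python, from workcell import env, eyes gives the robot as it stands.
- The arm moves only by the tool send_rows, never from a script. Its argument "targets" is text: rows parted by semicolons, each of 7 numbers parted by spaces: the shift along the tool's x, y, z in m, then the turn, a rotation vector about the tool's x, y, z in degrees, then the opening in per cent of the stroke, from 0 (shut) to 100 (fully open). A call has 1 to 12 rows; each row is the pose to reach, as a shift and turn from the pose commanded when the call began, along the tool's axes at that moment; what a row does not reach only later rows make up. A row lasts 1/12 s, in which the tool goes at most 41.7 mm and 7.16 degrees, less where a joint would pass 70% of its speed; a pose out of reach is approached as far as the arm can. A call with a gripper value outside its range is refused whole. The fingers move at their own pace and stop on an object; "grip_force" is the grip in N (left out, the last holds). Time passes only in rows, so rows that repeat a pose let the fingers close. It gives the time, the measured TCP pose, the force, the opening and the grip force at its end, in the units of the state.
- env.state(): the state, without advancing time (a new reading comes with each control period).
- eyes.grab_frame(name): name is "scene" or "side" or "wrist"; returns a dict with "image" (420x560x3 uint8, blue, green, red), "fovy" (degrees; the focal length in pixels is half the picture's height over the tangent of half this angle, whatever the lens; pixels are square), "cx", "cy" (the principal point, pixels), "D" ([k1, k2, p1, p2, k3] as OpenCV has them; the pictures are not rectified), "eye" and "attitude" of the camera in the world. Camera axes: x right, y up, looking along -z (the intrinsics and any distortion apply to the point x, -y, -z); pixel columns grow to the right and rows downward; lengths in mm; the calibration is good to about 2 mm. A picture is of the moment at which its call begins. There is no depth.
- env.job_done(): hands the job in; it is judged then, once.
The state is a dict: "time_s": time; "qpos": joint angles; "qvel": joint speeds; "effort": joint torques, N m; "ee_pos": TCP position; "ee_rot": TCP orientation; "force": force on the tool from outside, world axes, zero at the start; "torque": the same for the moment, N m; "gripper_width": finger opening in mm; "gripper_force": force on a finger pad.
Only numpy, scipy, OpenCV 4.12 (cv2) and the standard library are available. Lean on these libraries where they do the work, as an engineer would, in place of code of your own. Each camera call takes 0.05 s, during which the arm holds its last target. There are 200 camera calls.

## Working session

There is one attempt and no reset: what is moved stays moved. The work goes in short steps, Python scripts to look and compute and a tool call to move; the robot and the scene stay as the last step left them, time stands still between calls to the robot, and variables do not carry over. Pictures are saved under pics/ and viewed, at most 12 in all, crops included, and the job is handed in when it is done.

Besides the shell and the picture viewer there is one more tool, called after "Request:" by a JSON object that holds its "api" and its "payload". send_rows: Moves the arm, as the interface text tells. Its arguments: {"type":"object","properties":{"targets":{"type":"string"},"grip_force":{"type":"number"}},"required":["targets"]}

```bash
ls; mkdir -p pics; cat > h.py <<'E'
import numpy as np, cv2
from scipy.spatial.transform import Rotation as R
from workcell import env, eyes
def cam(f):
    h,w=f["image"].shape[:2]; fl=h/2/np.tan(np.radians(f["fovy"])/2)
    K=np.array([[fl,0,f["cx"]],[0,fl,f["cy"]],[0,0,1]])
    a=np.array(f["attitude"],float)
    Rm=a if a.shape==(3,3) else R.from_euler('xyz',a,degrees=True).as_matrix()
    return K,np.array(f["D"],float),np.array(f["eye"],float),Rm
def ray(f,uv,z):
    K,D,e,Rm=cam(f)
    p=cv2.undistortPoints(np.array(uv,float).reshape(-1,1,2),K,D).reshape(-1,2)
    d=np.c_[p[:,0],-p[:,1],-np.ones(len(p))]@Rm.T
    return e+d*((np.asarray(z)-e[2])/d[:,2])[:,None]
def proj(f,P):
    K,D,e,Rm=cam(f)
    q=(np.array(P,float).reshape(-1,3)-e)@Rm*[1,-1,-1]
    return cv2.projectPoints(q,np.zeros(3),np.zeros(3),K,D)[0].reshape(-1,2)
E
python3 - <<'E'
from h import *
s=env.state();print(s)
for n in("scene","side","wrist"):
    f=eyes.grab_frame(n);cv2.imwrite(f"pics/{n}0.png",f["image"])
    print(n,f["fovy"],f["cx"],f["cy"],f["D"],f["eye"],f["attitude"])
E
```

```text
pics
{'time_s': 0.0, 'qpos': array([-7.53438395e+01,  1.83529654e+01,  8.97100143e+01,  9.49662458e-04,
        7.20413880e+01, -1.14628638e+00]), 'qvel': array([ 0.06466216, -0.02914371, -0.02126008,  0.0569591 ,  0.05799627,
        0.07806438]), 'effort': array([-2.27105964e-03, -4.12461734e+01, -2.31975228e+01,  7.23268348e-02,
        4.58121684e-02, -1.53361298e-04]), 'ee_pos': array([ 156.455165  , -552.76384551,  213.08254551]), 'ee_rot': array([-1.79895671e+02, -2.99056831e-03,  1.58021506e+01]), 'force': array([ 0.82569346, -0.70244314, -0.0250921 ]), 'torque': array([ 0.05052987,  0.03377696, -0.04472051]), 'gripper_force': 0.0, 'gripper_width': 91.2473555019606}
scene 48.39608825994644 287.78603642925015 206.14643142529187 [-0.05488703  0.          0.          0.          0.        ] [1386.16110152  466.68209514  816.47336918] [ 51.50065127   0.53977975 122.74191767]
side 55.58284665164432 278.5907812260385 213.00977805561735 [-0.06123149  0.          0.          0.          0.        ] [ 318.00253001 -745.92000392  529.14291054] [ 58.72581863  -1.24901425 -20.5244678 ]
wrist 60.93382028441173 281.9222821199308 213.04569736648202 [-0.04991796  0.          0.          0.          0.        ] [ 224.35494785 -534.07808809  384.13045138] [-14.26545534   0.08145553 -74.16585688]
```

View pics/scene0.png

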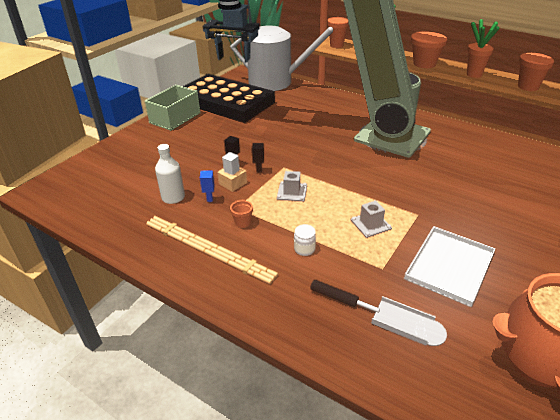

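View pics/side0.png

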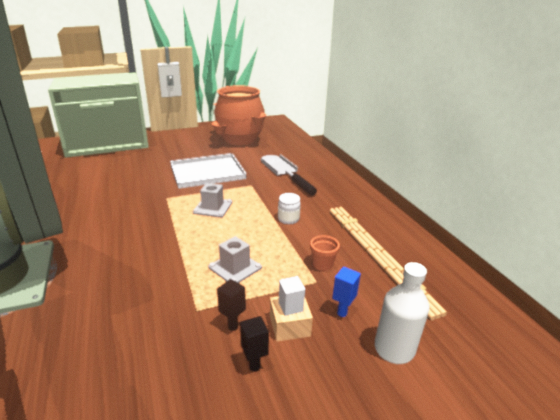

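Scene view: the silver gauge on its wooden stand is at (231,163). The look-alikes are black at (232,145) and (258,153), and blue at (207,182). The sockets are at (292,184) and (372,216), and the tray is at (450,265). In the side view the silver gauge is at (292,296), the black ones at (231,298) and (254,340), and the blue one at (346,288). I choose the silver one on wood and check it in a close crop.

```bash
python3 - <<'E'
from h import *
s=cv2.imread("pics/side0.png");c=cv2.imread("pics/scene0.png")
def crop(im,x,y,w,h,k):return cv2.resize(im[y:y+h,x:x+w],None,fx=k,fy=k,interpolation=cv2.INTER_CUBIC)
# left: side gauge (260..330, 270..345), socket near (200..270,230..290), far (185..240,175..225)
A=crop(s,200,230,130,120,3) #390x360
B=crop(s,180,175,65,45,6)[:240] 
C=crop(c,190,130,130,100,3)
D=crop(c,340,190,65,50,6)
W=np.zeros((600,800,3),np.uint8)
for im,x,y in((A,0,0),(C,400,0),(B[:239],0,361),(D,400,300)):
    W[y:y+im.shape[0],x:x+im.shape[1]]=im[:600-y,:800-x]
cv2.imwrite("pics/comp.png",W)
E
```

```text
(no output)
```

View pics/comp.png

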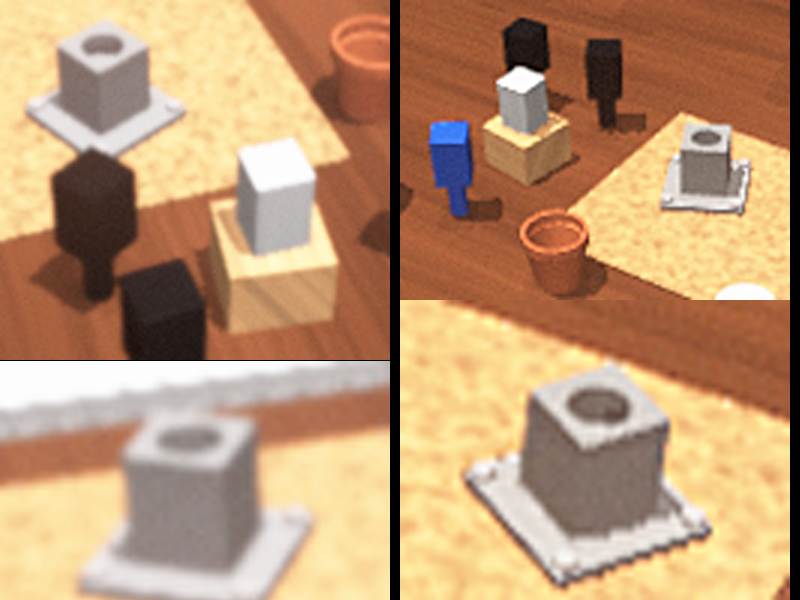

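The crop confirms the silver handle on the wooden block at side (292,287) and scene (231,158). Both sockets and their mouths are clear too. Next I measure.

```bash
python3 - <<'E'
from h import *
s=eyes.grab_frame("side");c=eyes.grab_frame("scene")
T={'A':(s,0,0,200,230,3),'B':(s,0,361,180,175,6),'C':(c,400,0,190,130,3),'D':(c,400,300,340,190,6)}
def m(n,k,pts,z):
    f,ox,oy,X,Y,sc=T[k]; uv=[((x-ox+.5)/sc+X-.5,(y-oy+.5)/sc+Y-.5) for x,y in pts]
    p=ray(f,uv,z)[:,:2]
    print(n,k,'mean',p.mean(0).round(1)); 
    if len(p)>1:
        d=np.roll(p,-1,0)-p; print('   len',np.linalg.norm(d,axis=1).round(0),'ang',np.degrees(np.arctan2(d[:,1],d[:,0])).round(0), p.round(0).tolist())
m('gauge','A',[(238,152),(296,140),(316,178),(252,190)],96)
m('gauge','C',[(497,82),(521,67),(546,78),(525,96)],96)
m('near top','A',[(57,62),(97,22),(150,50),(110,85)],64)
m('near mouth','A',[(103,46)],64);m('near mouth','C',[(706,138)],64)
m('near flange','A',[(27,103),(100,155),(185,110)],12)
m('near flange','C',[(661,208),(745,212),(750,160)],12)
m('far mouth','B',[(190,440)],64);m('far mouth','D',[(600,407)],64)
m('far top','D',[(528,395),(613,366),(668,430),(572,446)],64)
m('far flange','B',[(85,590),(310,520)],12)
m('far flange','D',[(466,477),(562,583),(710,530)],12)
print(s["eye"])
m2=lambda n,f,uv,z:print(n,ray(f,uv,z).round(0)[:,:2].tolist())
m2('tray rim scene',c,[(434,230),(494,262),(463,301),(406,265)],18)
m2('tray rim side',s,[(170,165),(238,155),(247,173),(180,186)],18)
m2('pot',s,[(324,243)],55);m2('tin',s,[(289,200)],60);m2('black/blue',s,[(231,290),(254,330),(347,277)],92)
E
```

```text
gauge A mean [ 518.5 -297. ]
   len [34. 32. 36. 31.] ang [ -2. -94. 176.  83.] [[503.0, -281.0], [537.0, -282.0], [535.0, -314.0], [499.0, -311.0]]
gauge C mean [ 523.  -292.1]
   len [34. 33. 36. 38.] ang [175.  85.   4. -98.] [[538.0, -311.0], [504.0, -308.0], [507.0, -276.0], [543.0, -273.0]]
near top A mean [ 467.4 -127.3]
   len [51. 49. 44. 43.] ang [  45.  -60. -141.  127.] [[437.0, -126.0], [473.0, -90.0], [497.0, -133.0], [463.0, -160.0]]
near mouth A mean [ 469.4 -118.4]
near mouth C mean [ 472.4 -116.3]
near flange A mean [ 464.2 -132.8]
   len [ 76.  72. 109.] ang [-64.  21. 157.] [[420.0, -96.0], [453.0, -164.0], [520.0, -138.0]]
near flange C mean [479.9 -97.1]
   len [ 79.  84. 115.] ang [ 118. -152.  -16.] [[529.0, -131.0], [492.0, -61.0], [418.0, -100.0]]
far mouth B mean [479. 135.]
far mouth D mean [482.3 137.7]
far top D mean [484.5 136.5]
   len [44. 48. 43. 38.] ang [ 149.   54.  -44. -125.] [[491.0, 108.0], [453.0, 130.0], [481.0, 169.0], [513.0, 139.0]]
far flange B mean [478.9 129.6]
   len [107. 107.] ang [  15. -165.] [[427.0, 116.0], [531.0, 143.0]]
far flange D mean [502.8 142.9]
   len [ 78.  77. 109.] ang [ 58. 149. -77.] [[497.0, 85.0], [538.0, 152.0], [473.0, 192.0]]
[ 318.00253001 -745.92000392  529.14291054]
tray rim scene [[429.0, 291.0], [464.0, 453.0], [623.0, 424.0], [586.0, 276.0]]
tray rim side [[407.0, 409.0], [626.0, 419.0], [615.0, 281.0], [415.0, 259.0]]
pot [[648.0, -159.0]]
tin [[643.0, 22.0]]
black/blue [[424.0, -273.0], [433.0, -365.0], [616.0, -306.0]]
```

```bash
cat >> h.py <<'E'
def go(x,y,z,yaw):
    s=env.state();A=R.from_euler('xyz',s["ee_rot"],degrees=True)
    B=R.from_euler('xyz',[180,0,yaw],degrees=True)
    print('t %.2f pos'%s["time_s"],s["ee_pos"].round(1),'rot',s["ee_rot"].round(1),'F',s["force"].round(1))
    print('-> shift m',(A.inv().apply(np.array([x,y,z])-s["ee_pos"])/1000).round(4),'turn',np.degrees((A.inv()*B).as_rotvec()).round(1))
E
python3 -c "
from h import *
go(521,-294.5,190,0)"
```

```text
t 0.25 pos [ 156.5 -553.1  213.6] rot [-180.    -0.    15.8] F [-0.8 -0.4 -0. ]
-> shift m [ 0.4211 -0.1495  0.0237] turn [-0.   0.  15.8]
```

Request:
{"api": "send_rows", "payload": {"targets": "0.421 -0.15 0.024 0 0 15.8 60;0.421 -0.15 0.024 0 0 15.8 60;0.421 -0.15 0.024 0 0 15.8 60;0.421 -0.15 0.024 0 0 15.8 60;0.421 -0.15 0.024 0 0 15.8 60;0.421 -0.15 0.024 0 0 15.8 60;0.421 -0.15 0.024 0 0 15.8 60;0.421 -0.15 0.024 0 0 15.8 60;0.421 -0.15 0.024 0 0 15.8 60;0.421 -0.15 0.024 0 0 15.8 60;0.421 -0.15 0.024 0 0 15.8 60;0.421 -0.15 0.024 0 0 15.8 60"}}

```text
time_s: 1.25
ee_pos: [525.6, -290.2, 189.1]
ee_rot: [-179.9, -0.1, 0.3]
force: [0.4, -0.0, 0.1]
gripper_width: 54.7
gripper_force: 0.0
```

Request:
{"api": "send_rows", "payload": {"targets": "0 0 0 0 0 0 60;0 0 0 0 0 0 60;0 0 0 0 0 0 60"}}

```text
time_s: 1.5
ee_pos: [519.8, -295.0, 190.0]
ee_rot: [180.0, 0.0, -0.1]
force: [0.2, 0.6, 0.5]
gripper_width: 54.7
gripper_force: 0.0
```

```bash
python3 - <<'E'
from h import *
f=eyes.grab_frame("wrist");im=f["image"]
import pickle;pickle.dump(f,open("w1.pkl","wb"))
cv2.imwrite("pics/w1.png",im)
print(f["eye"],f["attitude"]);go(521,-294.5,54,0)
print(proj(f,[[521,-294.5,96],[521,-294.5,44]]).round(0))
E
```

```text
[ 590.38226332 -294.92184047  360.8618853 ] [-1.42966363e+01 -1.55348801e-02 -9.00340530e+01]
t 1.55 pos [ 519.8 -295.2  190.1] rot [ 1.8e+02  0.0e+00 -1.0e-01] F [0.4 0.9 0.3]
-> shift m [ 0.0012 -0.0008  0.1361] turn [ 0.   0.  -0.1]
[[281. 215.]
 [281. 201.]]
```

View pics/w1.png

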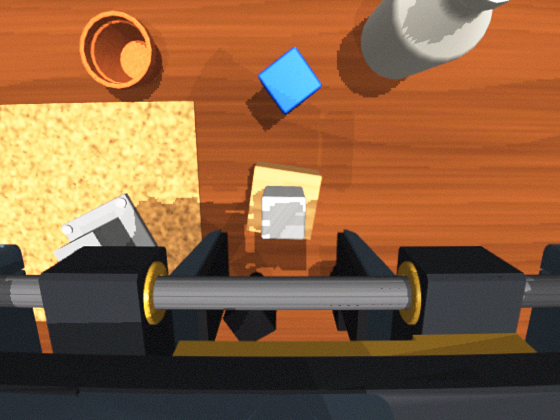

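The wrist view shows the silver handle top centred at about (284,217), close to where I predicted it. It sits square between the fingers at (200-225) and (340-370), with the blue one at (290,80) clear.

Request:
{"api": "send_rows", "payload": {"targets": "0 0.0013 0.035 0 0 0 60;0 0.0013 0.07 0 0 0 60;0 0.0013 0.1 0 0 0 60;0 0.0013 0.12 0 0 0 60;0 0.0013 0.131 0 0 0 60;0 0.0013 0.135 0 0 0 60;0 0.0013 0.135 0 0 0 60;0 0.0013 0.135 0 0 0 20;0 0.0013 0.135 0 0 0 20;0 0.0013 0.135 0 0 0 20;0 0.0013 0.135 0 0 0 20;0 0.0013 0.135 0 0 0 20", "grip_force": 50}}

```text
time_s: 2.55
ee_pos: [521.6, -296.1, 56.3]
ee_rot: [179.9, -0.1, 0.0]
force: [-1.1, -0.4, 4.9]
gripper_width: 33.9
gripper_force: 49.8
```

Request:
{"api": "send_rows", "payload": {"targets": "0 0 0 0 0 0 20;0 0 0 0 0 0 20;0 0 0 0 0 0 20"}}

```text
time_s: 2.8
ee_pos: [521.6, -296.1, 56.3]
ee_rot: [179.9, -0.1, 0.0]
force: [-1.5, 0.0, 5.8]
gripper_width: 34.0
gripper_force: 49.8
```

Request:
{"api": "send_rows", "payload": {"targets": "0 0 -0.004 0 0 0 20;0 0 -0.015 0 0 0 20;0 0 -0.035 0 0 0 20;0 0 -0.06 0 0 0 20;0 0 -0.08 0 0 0 20;0 0 -0.09 0 0 0 20;0 0 -0.094 0 0 0 20;0 0 -0.094 0 0 0 20;0 0 -0.094 0 0 0 20;0 0 -0.094 0 0 0 20"}}

```text
time_s: 3.63
ee_pos: [520.0, -295.1, 147.4]
ee_rot: [-179.9, 0.2, 0.0]
force: [0.4, 1.1, -1.3]
gripper_width: 34.0
gripper_force: 49.8
```

```bash
python3 - <<'E'
from h import *
go(471,-117.3,150,0)
E
```

```text
t 3.63 pos [ 520.  -295.1  147.4] rot [-179.9    0.2    0. ] F [ 0.4  1.1 -1.3]
-> shift m [-0.049  -0.1778 -0.0022] turn [-0.1  0.2  0. ]
```

Request:
{"api": "send_rows", "payload": {"targets": "-0.01 -0.012 0 0 0 0 20;-0.03 -0.035 0 0 0 0 20;-0.05 -0.06 -0.001 0 0 0 20;-0.07 -0.08 -0.002 0 0 0 20;-0.08 -0.09 -0.003 0 0 0 20;-0.08 -0.09 -0.003 0 0 0 20;-0.08 -0.09 -0.003 0 0 0 20;-0.08 -0.09 -0.003 0 0 0 20"}}

```text
time_s: 4.3
ee_pos: [441.6, -206.2, 151.7]
ee_rot: [180.0, -0.0, 0.0]
force: [0.1, -0.9, -1.8]
gripper_width: 33.6
gripper_force: 49.8
```

```bash
python3 - <<'E'
from h import *
f=eyes.grab_frame("wrist");im=f["image"]
import pickle;pickle.dump(f,open("w2.pkl","wb"))
p=proj(f,[[471,-117.3,64]])[0].astype(int);print(p)
x,y=max(p[0]-90,0),max(p[1]-90,0)
print(x,y);cv2.imwrite("pics/w2.png",cv2.resize(im[y:y+200,x:x+260],None,fx=3,fy=3,interpolation=cv2.INTER_CUBIC))
go(471,-117.3,150,0)
E
```

```text
[161 180]
71 90
t 4.35 pos [ 441.7 -206.4  151.7] rot [180.  -0.  -0.] F [ 0.4 -0.9 -1.6]
-> shift m [ 0.0293 -0.0891  0.0016] turn [ 0. -0. -0.]
```

View pics/w2.png

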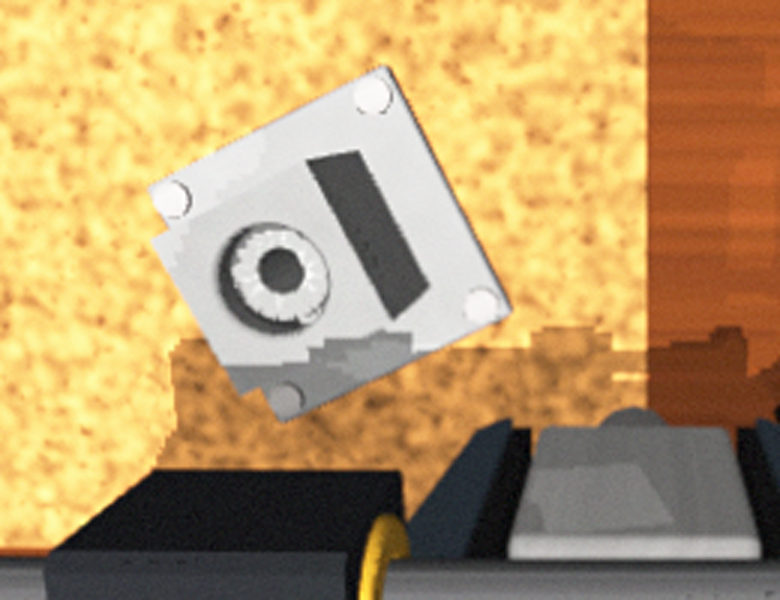

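The wrist crop shows the near socket's mouth at crop (274,278), i.e. pixel (162,183), and the sleeve hole in it only about 12 mm wide. That looks undersize, so I try the far socket first and let the pin decide.

Request:
{"api": "send_rows", "payload": {"targets": "0 -0.012 0 0 0 0 20;0.002 -0.035 0 0 0 0 20;0.004 -0.065 0 0 0 0 20;0.006 -0.1 0 0 0 0 20;0.008 -0.135 0 0 0 0 20;0.01 -0.17 0 0 0 0 20;0.01 -0.2 0 0 0 0 20;0.01 -0.225 0 0 0 0 20;0.01 -0.243 0 0 0 0 20;0.01 -0.252 0 0 0 0 20;0.01 -0.252 0 0 0 0 20;0.01 -0.252 0 0 0 0 20"}}

```text
time_s: 5.35
ee_pos: [450.9, 46.3, 151.7]
ee_rot: [180.0, 0.0, 0.1]
force: [-0.2, 0.0, -1.2]
gripper_width: 33.8
gripper_force: 49.8
```

Request:
{"api": "send_rows", "payload": {"targets": "0 0 0 0 0 0 20;0 0 0 0 0 0 20"}}

```text
time_s: 5.52
ee_pos: [450.9, 45.4, 151.9]
ee_rot: [180.0, 0.0, -0.1]
force: [0.1, -0.4, -1.8]
gripper_width: 33.8
gripper_force: 49.8
```

```bash
python3 - <<'E'
from h import *
f=eyes.grab_frame("wrist");im=f["image"]
import pickle;pickle.dump(f,open("w3.pkl","wb"))
p=proj(f,[[480.5,136.5,64]])[0].astype(int);print(p)
x,y=max(p[0]-90,0),max(p[1]-90,0)
print(x,y);cv2.imwrite("pics/w3.png",cv2.resize(im[y:y+200,x:x+260],None,fx=3,fy=3,interpolation=cv2.INTER_CUBIC))
go(480.5,136.5,150,0)
E
```

```text
[158 180]
68 90
t 5.57 pos [450.9  45.4 151.9] rot [ 1.8e+02  0.0e+00 -1.0e-01] F [ 0.4 -0.1 -0.8]
-> shift m [ 0.0295 -0.0911  0.0019] turn [ 0.   0.  -0.1]
```

View pics/w3.png

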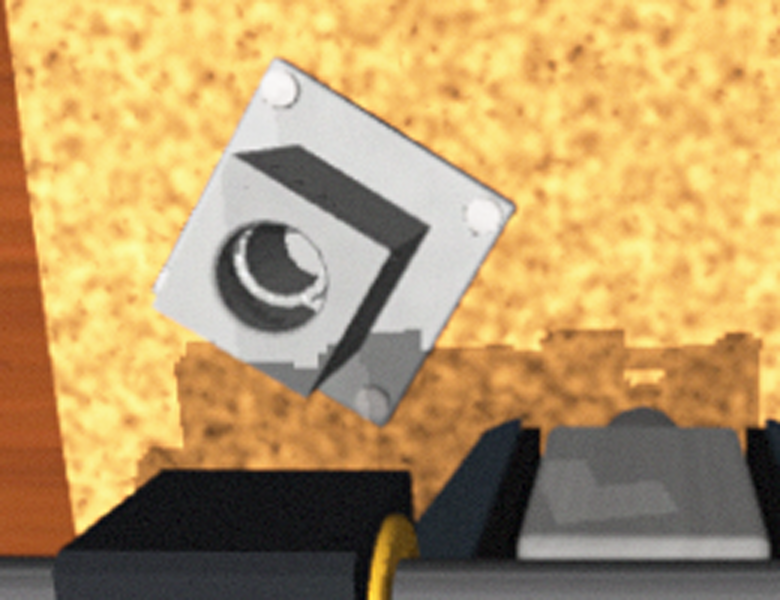

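Here the sleeve hole is much larger: crop (281,257), with the ring at lower left, against a mouth centred at crop (272,277). The flange yaw is about −31°.

```bash
python3 - <<'E'
from h import *
import pickle
f=pickle.load(open("w3.pkl","rb"));g=lambda x,y,o:((x+.5)/3+o[0]-.5,(y+.5)/3+o[1]-.5)
m=ray(f,[g(272,277,(68,90))],64)[0];h=ray(f,[g(281,257,(68,90))],46)[0];print('far mouth',m,'hole',h,h-m)
fl=ray(f,[g(x,y,(68,90)) for x,y in((278,58),(516,208),(383,426))],12);print(fl.mean(0),(fl[0]+fl[2])/2,[np.linalg.norm(fl[i]-fl[i+1]) for i in(0,1)],[np.degrees(np.arctan2(*(fl[i+1]-fl[i])[1::-1])) for i in(0,1)])
f=pickle.load(open("w2.pkl","rb"));print('near mouth',ray(f,[g(274,278,(71,90))],64)[0])
fl=ray(f,[g(x,y,(71,90)) for x,y in((385,66),(511,312),(283,422))],12);print((fl[0]+fl[2])/2,[np.linalg.norm(fl[i]-fl[i+1]) for i in(0,1)],[np.degrees(np.arctan2(*(fl[i+1]-fl[i])[1::-1])) for i in(0,1)])
go(*h[:2],122,0)
E
```

```text
far mouth [479.1975058  136.45835535  64.        ] hole [481.53385784 139.96383469  46.        ] [  2.33635204   3.50547934 -18.        ]
[482.83143498 118.20768198  12.        ] [478.92434505 136.29173631  12.        ] [np.float64(78.42821414602068), np.float64(78.35590054526557)] [np.float64(-122.70733809898503), np.float64(147.1429754158111)]
near mouth [ 469.58452633 -117.89681208   64.        ]
[ 468.99421232 -117.79146241   12.        ] [np.float64(78.02680005111958), np.float64(78.34784221687887)] [np.float64(-154.45446588164583), np.float64(115.75632865620422)]
t 5.57 pos [450.9  45.4 151.9] rot [ 1.8e+02  0.0e+00 -1.0e-01] F [ 0.4 -0.1 -0.8]
-> shift m [ 0.0305 -0.0946  0.0299] turn [ 0.   0.  -0.1]
```

Request:
{"api": "send_rows", "payload": {"targets": "0.005 -0.015 0 0 0 0 20;0.012 -0.04 0 0 0 0 20;0.02 -0.065 0.005 0 0 0 20;0.026 -0.084 0.015 0 0 0 20;0.029 -0.0925 0.022 0 0 0 20;0.029 -0.0925 0.026 0 0 0 20;0.029 -0.0925 0.027 0 0 0 20;0.029 -0.0925 0.027 0 0 0 20;0.029 -0.0925 0.027 0 0 0 20;0.029 -0.0925 0.027 0 0 0 20"}}

```text
time_s: 6.4
ee_pos: [479.9, 138.0, 125.4]
ee_rot: [180.0, -0.0, -0.1]
force: [0.2, -0.4, -1.2]
gripper_width: 34.2
gripper_force: 49.8
```

Request:
{"api": "send_rows", "payload": {"targets": "0 0 0.003 0 0 0 20;0 0 0.006 0 0 0 20;0 0 0.009 0 0 0 20;0 0 0.011 0 0 0 20;0 0 0.013 0 0 0 20;0 0 0.013 0 0 0 20;0 0 0.013 0 0 0 20"}}

```text
time_s: 6.98
ee_pos: [479.7, 138.9, 111.7]
ee_rot: [180.0, 0.0, 0.0]
force: [-0.3, -0.4, -0.9]
gripper_width: 33.9
gripper_force: 49.8
```

Request:
{"api": "send_rows", "payload": {"targets": "0 0 0.003 0 0 0 20;0 0 0.006 0 0 0 20;0 0 0.009 0 0 0 20;0 0 0.011 0 0 0 20;0 0 0.0125 0 0 0 20;0 0 0.014 0 0 0 20;0 0 0.0145 0 0 0 20;0 0 0.0145 0 0 0 20;0 0 0.0145 0 0 0 20"}}

```text
time_s: 7.73
ee_pos: [479.8, 138.9, 98.1]
ee_rot: [-180.0, -0.0, 0.0]
force: [-1.6, -0.7, 4.3]
gripper_width: 33.7
gripper_force: 49.8
```

Request:
{"api": "send_rows", "payload": {"targets": "0.0003 -0.0002 0.0005 0 0 0 20;0.0006 -0.0003 0.001 0 0 0 20;0.001 -0.0005 0.001 0 0 0 20;0.0014 -0.0007 0.001 0 0 0 20;0.0017 -0.0008 0.001 0 0 0 20;0.002 -0.001 0.001 0 0 0 20;0.002 -0.001 0.001 0 0 0 20;0.002 -0.001 0.001 0 0 0 20"}}

```text
time_s: 8.4
ee_pos: [480.3, 139.2, 97.9]
ee_rot: [179.9, 0.2, 0.0]
force: [-6.2, -2.1, 14.2]
gripper_width: 33.6
gripper_force: 50.0
```

Request:
{"api": "send_rows", "payload": {"targets": "0 0 -0.0015 0 0 0 20;0 0 -0.0015 0 0 0 20;0 0 -0.0015 0 0 0 20;0 0 -0.0015 0 0 0 20"}}

```text
time_s: 8.73
ee_pos: [482.2, 140.0, 98.0]
ee_rot: [-180.0, -0.0, 0.0]
force: [-0.7, -0.1, 2.3]
gripper_width: 33.8
gripper_force: 50.0
```

Request:
{"api": "send_rows", "payload": {"targets": "0 -0.0005 0 0 0 0 20;0 -0.001 0 0 0 0 20;0 -0.0015 0 0 0 0 20;0 -0.002 0 0 0 0 20;0 -0.002 0 0 0 0 20;0 -0.002 0 0 0 0 20"}}

```text
time_s: 9.23
ee_pos: [481.7, 141.9, 97.9]
ee_rot: [180.0, 0.0, 0.0]
force: [-1.4, -0.9, 2.9]
gripper_width: 33.6
gripper_force: 50.0
```

Request:
{"api": "send_rows", "payload": {"targets": "0 -0.0005 0 0 0 0 20;0 -0.001 0 0 0 0 20;0 -0.0015 0 0 0 0 20;0 -0.002 0 0 0 0 20;0 -0.002 0 0 0 0 20;0 -0.002 0 0 0 0 20"}}

```text
time_s: 9.73
ee_pos: [481.8, 143.0, 97.9]
ee_rot: [179.9, 0.0, 0.0]
force: [-0.4, -5.4, 4.5]
gripper_width: 33.7
gripper_force: 50.0
```

Request:
{"api": "send_rows", "payload": {"targets": "0 0.001 0 0 0 0 20;0 0.002 0 0 0 0 20;0.0005 0.002 0 0 0 0 20;0.001 0.002 0 0 0 0 20;0.0015 0.002 0 0 0 0 20;0.002 0.002 0 0 0 0 20;0.002 0.002 0 0 0 0 20;0.002 0.002 0 0 0 0 20"}}

```text
time_s: 10.4
ee_pos: [483.8, 142.0, 97.5]
ee_rot: [-180.0, 0.0, -0.0]
force: [0.4, -0.0, -1.3]
gripper_width: 34.0
gripper_force: 50.0
```

Unloaded and lower than before: the tip looks to be over the hole, so I descend.

Request:
{"api": "send_rows", "payload": {"targets": "0 0 0.001 0 0 0 20;0 0 0.002 0 0 0 20;0 0 0.003 0 0 0 20;0 0 0.003 0 0 0 20;0 0 0.003 0 0 0 20"}}

```text
time_s: 10.82
ee_pos: [483.7, 141.9, 94.8]
ee_rot: [180.0, 0.0, 0.0]
force: [-0.7, 0.1, -1.7]
gripper_width: 34.1
gripper_force: 50.0
```

Request:
{"api": "send_rows", "payload": {"targets": "0 0 0.002 0 0 0 20;0 0 0.004 0 0 0 20;0 0 0.006 0 0 0 20;0 0 0.008 0 0 0 20;0 0 0.01 0 0 0 20;0 0 0.012 0 0 0 20;0 0 0.0135 0 0 0 20;0 0 0.015 0 0 0 20;0 0 0.016 0 0 0 20;0 0 0.016 0 0 0 20;0 0 0.016 0 0 0 20"}}

```text
time_s: 11.73
ee_pos: [483.8, 141.9, 78.9]
ee_rot: [180.0, 0.0, 0.0]
force: [1.2, 0.6, -2.3]
gripper_width: 34.0
gripper_force: 50.0
```

Request:
{"api": "send_rows", "payload": {"targets": "0 0 0.001 0 0 0 20;0 0 0.002 0 0 0 20;0 0 0.003 0 0 0 20;0 0 0.0035 0 0 0 20;0 0 0.0035 0 0 0 20;0 0 0.0035 0 0 0 20"}}

```text
time_s: 12.23
ee_pos: [483.9, 141.9, 76.3]
ee_rot: [-180.0, -0.0, 0.0]
force: [-2.6, -0.8, 5.3]
gripper_width: 33.5
gripper_force: 50.0
```

Stopped exactly at the shoulder height (TCP 76.3). Release.

Request:
{"api": "send_rows", "payload": {"targets": "0 0 -0.0005 0 0 0 42;0 0 -0.0005 0 0 0 48;0 0 -0.0005 0 0 0 55;0 0 -0.0005 0 0 0 60;0 0 -0.0005 0 0 0 60;0 0 -0.01 0 0 0 60;0 0 -0.03 0 0 0 60;0 0 -0.055 0 0 0 60;0 0 -0.075 0 0 0 60;0 0 -0.085 0 0 0 60;0 0 -0.085 0 0 0 60"}}

```text
time_s: 13.15
ee_pos: [485.4, 142.3, 163.2]
ee_rot: [-179.9, -0.3, 0.0]
force: [0.6, -0.0, -0.6]
gripper_width: 54.8
gripper_force: 0.0
```

```bash
python3 - <<'E'
from h import *
a=eyes.grab_frame("side")["image"]
cv2.imwrite("pics/rel.png",cv2.resize(a[130:290,150:340],None,fx=3,fy=3,interpolation=cv2.INTER_CUBIC))
go(469.5,-117.5,170,26)
E
```

```text
t 13.20 pos [484.3 142.  161.4] rot [-1.8e+02 -1.0e-01  0.0e+00] F [-0.2 -0.  -0.5]
-> shift m [-0.0148  0.2595 -0.0088] turn [ -0.   -0.1 -26. ]
```

View pics/rel.png

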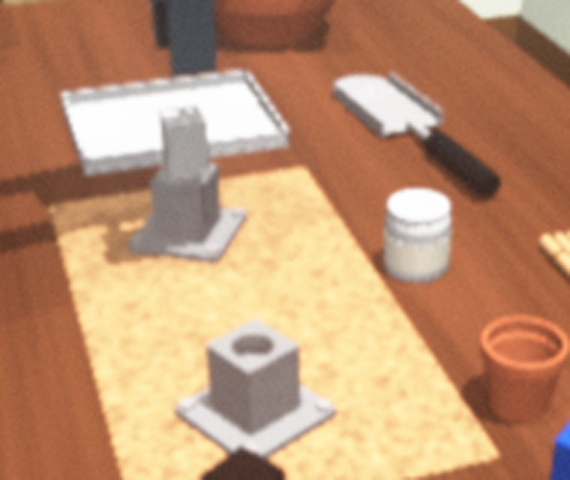

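The side crop shows the handle sitting flush on the far socket at (185,140) and the near socket free at (253,390). Now I go to the near socket.

Request:
{"api": "send_rows", "payload": {"targets": "0 0.015 -0.009 0 0 -2 100;-0.003 0.045 -0.009 0 0 -6 100;-0.006 0.08 -0.009 0 0 -11 100;-0.008 0.12 -0.009 0 0 -16 100;-0.01 0.16 -0.009 0 0 -21 100;-0.012 0.195 -0.009 0 0 -24 100;-0.014 0.225 -0.009 0 0 -26 100;-0.015 0.248 -0.009 0 0 -26 100;-0.015 0.2595 -0.009 0 0 -26 100;-0.015 0.2595 -0.009 0 0 -26 100;-0.015 0.2595 -0.009 0 0 -26 100;-0.015 0.2595 -0.009 0 0 -26 100"}}

```text
time_s: 14.2
ee_pos: [468.6, -116.4, 168.9]
ee_rot: [-179.9, 0.0, 26.0]
force: [-0.0, -0.2, -0.3]
gripper_width: 91.4
gripper_force: 0.0
```

```bash
python3 - <<'E'
from h import *
go(470.5,-116.8,28,26)
f=eyes.grab_frame("wrist");cv2.imwrite("pics/w4.png",f["image"])
E
```

```text
t 14.20 pos [ 468.6 -116.4  168.9] rot [-179.9    0.    26. ] F [-0.  -0.2 -0.3]
-> shift m [0.0016 0.0014 0.1409] turn [-0.1  0.   0. ]
```

View pics/w4.png

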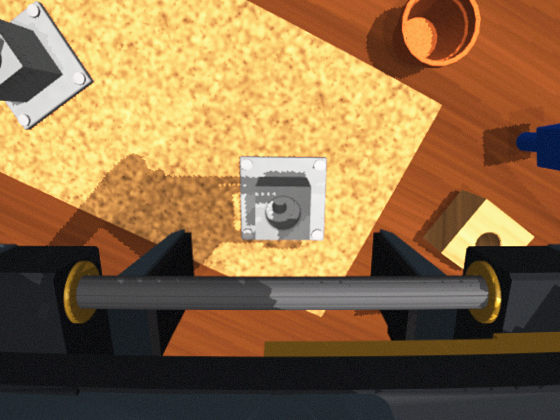

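The socket is square to the fingers: flange centre at (283,200), fingers at 190 and 375. Descend and grip.

Request:
{"api": "send_rows", "payload": {"targets": "0.001 0.001 0.02 0 0 0 100;0.001 0.001 0.05 0 0 0 100;0.001 0.001 0.085 0 0 0 100;0.001 0.001 0.112 0 0 0 100;0.001 0.001 0.13 0 0 0 100;0.001 0.001 0.138 0 0 0 100;0.001 0.001 0.141 0 0 0 100;0.001 0.001 0.141 0 0 0 100;0.001 0.001 0.141 0 0 0 100;0.001 0.001 0.141 0 0 0 100"}}

```text
time_s: 15.08
ee_pos: [471.3, -118.2, 29.7]
ee_rot: [179.9, -0.1, 26.0]
force: [0.4, 0.5, 0.1]
gripper_width: 91.1
gripper_force: 0.0
```

Request:
{"api": "send_rows", "payload": {"targets": "0 0 0 0 0 0 60;0 0 0 0 0 0 50;0 0 0 0 0 0 45;0 0 0 0 0 0 30;0 0 0 0 0 0 30;0 0 0 0 0 0 30;0 0 0 0 0 0 30", "grip_force": 45}}

```text
time_s: 15.67
ee_pos: [470.0, -118.1, 28.4]
ee_rot: [-180.0, 0.0, 26.0]
force: [-1.8, 4.7, 0.8]
gripper_width: 47.6
gripper_force: 1.3
```

Request:
{"api": "send_rows", "payload": {"targets": "0 0 -0.003 0 0 0 30;0 0 -0.008 0 0 0 30;0 0 -0.02 0 0 0 30;0 0 -0.04 0 0 0 30;0 0 -0.06 0 0 0 30;0 0 -0.08 0 0 0 30;0 0 -0.09 0 0 0 30;0 0 -0.095 0 0 0 30;0 0 -0.095 0 0 0 30;0 0 -0.095 0 0 0 30"}}

```text
time_s: 16.5
ee_pos: [469.5, -117.9, 122.9]
ee_rot: [-180.0, 0.1, 26.0]
force: [-0.4, -0.2, -5.5]
gripper_width: 43.9
gripper_force: 45.0
```

```bash
python3 - <<'E'
from h import *
c=eyes.grab_frame("scene");s=eyes.grab_frame("side")
o=[]
for f,b in((c,(395,220,110,90)),(s,(160,145,100,50))):
    x,y,w,h=b;o.append(cv2.resize(f["image"][y:y+h,x:x+w],(0,0),fx=4,fy=4,interpolation=cv2.INTER_CUBIC))
W=np.zeros((560,440,3),np.uint8);W[:360,:440]=o[0];W[360:560,:400]=o[1];cv2.imwrite("pics/tray.png",W)
for cx,cy,a in((516,345,5),(523,355,5)):
    r=R.from_euler('z',a,degrees=True);print([proj(f,r.apply([[x,y,0] for x,y in((-100,-80),(100,-80),(100,80),(-100,80))])+[cx,cy,18]).round(0).tolist() for f in(c,s)])
go(520,350,150,10)
E
```

```text
[[[422.0, 224.0], [399.0, 274.0], [469.0, 298.0], [485.0, 243.0]], [[183.0, 186.0], [250.0, 174.0], [232.0, 154.0], [170.0, 164.0]]]
[[[425.0, 227.0], [402.0, 278.0], [473.0, 302.0], [488.0, 246.0]], [[185.0, 184.0], [252.0, 172.0], [233.0, 153.0], [172.0, 162.0]]]
t 16.60 pos [ 469.2 -117.8  122.3] rot [-1.799e+02  1.000e-01  2.600e+01] F [ 0.3 -0.2 -5.4]
-> shift m [ 0.2507 -0.3983 -0.0275] turn [-0.1  0.1 16. ]
```

View pics/tray.png

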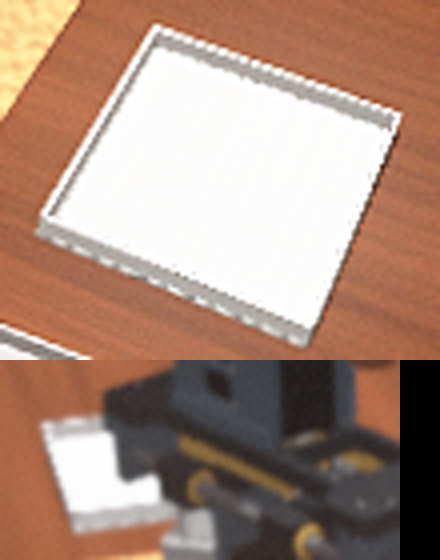

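```bash
python3 - <<'E'
from h import *
c=eyes.grab_frame("scene")
p=ray(c,[(433.8,227),(495,249.5),(472,303),(405,274)],18);print(p.round(0),p.mean(0))
print([np.linalg.norm(p[i]-p[i-1]).round() for i in range(4)])
E
```

```text
[[417. 286.  18.]
 [419. 444.  18.]
 [618. 443.  18.]
 [614. 285.  18.]] [517.18820592 364.57060895  18.        ]
[np.float64(197.0), np.float64(158.0), np.float64(199.0), np.float64(158.0)]
```

Request:
{"api": "send_rows", "payload": {"targets": "0 0 -0.01 0 0 0 30;0 0 -0.03 0 0 0 30;0.005 -0.008 -0.05 0 0 0 30;0.016 -0.026 -0.06 0 0 2 30;0.032 -0.052 -0.065 0 0 4 30;0.05 -0.081 -0.065 0 0 7 30;0.068 -0.11 -0.065 0 0 10 30;0.086 -0.139 -0.065 0 0 13 30;0.104 -0.168 -0.065 0 0 16 30;0.122 -0.197 -0.065 0 0 19 30;0.14 -0.226 -0.065 0 0 22 30;0.158 -0.255 -0.065 0 0 22 30"}}

```text
time_s: 17.65
ee_pos: [500.1, 182.1, 188.7]
ee_rot: [180.0, 0.0, 3.9]
force: [1.2, -0.7, -4.9]
gripper_width: 43.9
gripper_force: 45.0
```

```bash
python3 -c "
from h import *
go(517,362,185,4)"
```

```text
t 17.65 pos [500.1 182.1 188.7] rot [180.    0.    3.9] F [ 1.2 -0.7 -4.9]
-> shift m [ 0.0291 -0.1784  0.0036] turn [ 0.   0.  -0.1]
```

Request:
{"api": "send_rows", "payload": {"targets": "0.004 -0.025 0 0 0 0 30;0.009 -0.055 0 0 0 0 30;0.014 -0.085 0 0 0 0 30;0.019 -0.115 0.005 0 0 0 30;0.023 -0.142 0.015 0 0 0 30;0.027 -0.163 0.035 0 0 0 30;0.029 -0.175 0.06 0 0 0 30;0.029 -0.1785 0.085 0 0 0 30;0.029 -0.1785 0.105 0 0 0 30;0.029 -0.1785 0.12 0 0 0 30;0.029 -0.1785 0.13 0 0 0 30;0.029 -0.1785 0.13 0 0 0 30"}}

```text
time_s: 18.65
ee_pos: [515.4, 359.5, 55.9]
ee_rot: [179.8, 0.3, 4.0]
force: [-0.1, 0.9, -4.8]
gripper_width: 43.5
gripper_force: 45.0
```

```bash
python3 - <<'E'
from h import *
c=eyes.grab_frame("scene");s=eyes.grab_frame("side")
W=np.zeros((480,760,3),np.uint8)
for i,(f,b) in enumerate(((c,(390,170,125,140)),(s,(150,100,125,140)))):
    x,y,w,h=b;W[:420,380*i:380*i+375]=cv2.resize(f["image"][y:y+h,x:x+w],(375,420),interpolation=cv2.INTER_CUBIC)
cv2.imwrite("pics/low.png",W);go(517,362,28,4)
E
```

```text
t 18.75 pos [517.3 360.6  58.8] rot [-180.   -0.    4.] F [-0.1 -0.3 -5.3]
-> shift m [-0.0002 -0.0014  0.0308] turn [-0. -0. -0.]
```

View pics/low.png

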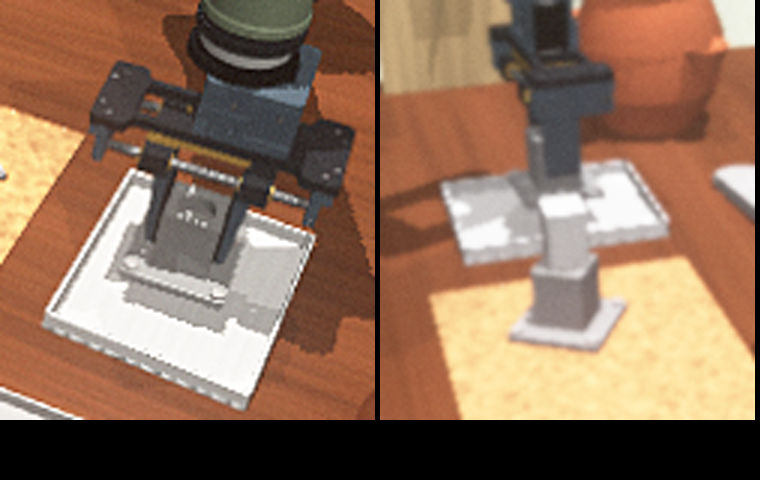

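The socket hangs over the tray middle, scene crop (180,270), and the gauge stands home in the far socket at (565,240). I lower it gently.

Request:
{"api": "send_rows", "payload": {"targets": "0 0 0.004 0 0 0 30;0 0 0.01 0 0 0 30;0 0 0.016 0 0 0 30;0 0 0.021 0 0 0 30;0 0 0.024 0 0 0 30;0 0 0.026 0 0 0 30;0 0 0.027 0 0 0 30;0 0 0.027 0 0 0 30;0 0 0.027 0 0 0 30"}}

```text
time_s: 19.5
ee_pos: [517.0, 360.6, 31.5]
ee_rot: [-180.0, -0.0, 4.0]
force: [0.2, 0.3, -4.6]
gripper_width: 44.5
gripper_force: 45.0
```

Request:
{"api": "send_rows", "payload": {"targets": "0 0 0.0007 0 0 0 30;0 0 0.0014 0 0 0 30;0 0 0.0021 0 0 0 30;0 0 0.0028 0 0 0 30;0 0 0.0028 0 0 0 30;0 0 0.0028 0 0 0 30"}}

```text
time_s: 20.0
ee_pos: [516.8, 360.4, 28.6]
ee_rot: [180.0, 0.0, 4.0]
force: [0.2, -0.1, -4.5]
gripper_width: 43.7
gripper_force: 45.0
```

Request:
{"api": "send_rows", "payload": {"targets": "0 0 0.0005 0 0 0 30;0 0 0.001 0 0 0 30;0 0 0.0015 0 0 0 30;0 0 0.002 0 0 0 30;0 0 0.002 0 0 0 30;0 0 0.002 0 0 0 30"}}

```text
time_s: 20.5
ee_pos: [517.0, 360.5, 28.4]
ee_rot: [-180.0, -0.0, 4.0]
force: [-2.3, -2.6, 6.6]
gripper_width: 44.0
gripper_force: 45.0
```

Contact. I relax the grip, open slowly and retreat straight up.

Request:
{"api": "send_rows", "payload": {"targets": "0 0 -0.001 0 0 0 30;0 0 -0.001 0 0 0 30;0 0 -0.001 0 0 0 55;0 0 -0.001 0 0 0 65;0 0 -0.001 0 0 0 75;0 0 -0.001 0 0 0 85;0 0 -0.001 0 0 0 85;0 0 -0.02 0 0 0 85;0 0 -0.05 0 0 0 85;0 0 -0.085 0 0 0 85;0 0 -0.12 0 0 0 85;0 0 -0.15 0 0 0 85", "grip_force": 10}}

```text
time_s: 21.5
ee_pos: [517.2, 360.7, 179.0]
ee_rot: [-180.0, -0.1, 4.0]
force: [0.9, 0.4, 0.3]
gripper_width: 77.3
gripper_force: 0.0
```

Request:
{"api": "send_rows", "payload": {"targets": "0 0 -0.02 0 0 0 85;0 0 -0.03 0 0 0 85;0 0 -0.03 0 0 0 85;0 0 -0.03 0 0 0 85;0 0 -0.03 0 0 0 85;0 0 -0.03 0 0 0 85"}}

```text
time_s: 22.0
ee_pos: [516.0, 359.9, 204.3]
ee_rot: [179.9, 0.2, 4.0]
force: [0.2, 0.7, -0.2]
gripper_width: 77.2
gripper_force: 0.0
```

```bash
python3 - <<'E'
from h import *
c=eyes.grab_frame("scene");s=eyes.grab_frame("side")
W=np.zeros((600,800,3),np.uint8)
W[:420,:398]=cv2.resize(c["image"][125:325,180:500],(398,420));W[:420,400:]=cv2.resize(s["image"][130:350,150:420],(400,420))
cv2.imwrite("pics/end.png",W);go(517,362,200,4)
E
```

```text
t 22.10 pos [516.3 360.1 204.9] rot [1.799e+02 1.000e-01 4.000e+00] F [0.1 0.4 0.8]
-> shift m [ 0.0008 -0.0018  0.0049] turn [0.1 0.1 0. ]
```

View pics/end.png

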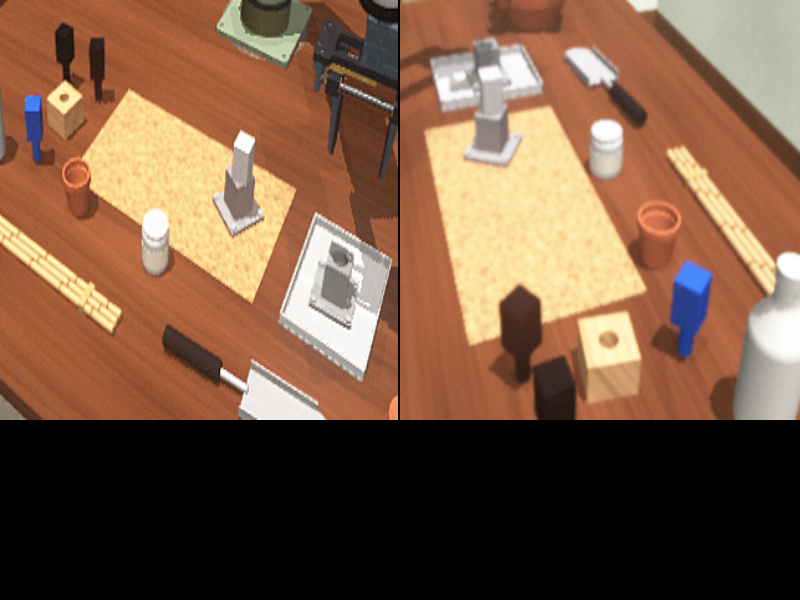

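The final picture shows the pin home in the mat socket at (240,185) and the other socket upright in the tray at (338,280). Nothing else has moved.

```bash
python3 -c "
from workcell import env
print(env.job_done())"
```

```text
the job is handed in; nothing more can be done
None
```

The pin is fully home in the far socket, which stays on the mat, and the other socket stands upright in the tray; I never tried the pin in that one, because the camera showed its hole was only about 12 mm. The job was handed in at about 22 s, with the highest push I read on a socket about 14 N.

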